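# Roll the brass tube into the V-block and up to the stop

## Robot

A 7-joint arm with a two-finger parallel gripper is mounted at the origin on the work surface. World frame = base frame: x ahead of the robot, y to its left, z up, the work surface at z = 0. Lengths are in m, angles in rad, forces in N, time in s.
With the tool pointing down it reaches from about 0.425 to 0.975 m from the base axis. Payload 16.7 kg.
Tool frame: the origin (TCP) lies on the centre line of the jaws, within the pads' length; the fingertips stand 19 mm ahead of it and the grasp point (between the pads) is the TCP; x points along the fingers, z is the direction in which the jaws open and shut, and the axes are right-handed (so a half turn about x gives the same grasp; the last joint's range is limited). The gripper opens to 85 mm and grips with 20 to 120 N. Pads are 22 mm wide; open, the fingers measure 114 mm over their backs; the gripper's body (76 mm by 85 mm) begins 54 mm behind the grasp point. The pads swing forward as they close: fully open they stand 13 mm farther back than shut.
Start: joints at [-1.492, 0.426, 0.074, 1.606, -0.034, 1.111, -0.067], TCP at [0.153, 0.657, 0.25] pointing down, gripper open.
Joint ranges: [-2.85, 2.85], [-0.5, 2.14], [-1.23, 1.37], [0.21, 2.46], [-1.02, 4.16], [0.16, 2.05], [-2.73, 2.73]. Speed limits (rad/s): [1.89, 1.89, 2.39, 2.39, 3.01, 3.01, 3.01].

## Interface

Orientations are given as a 3x3 rotation matrix whose columns are the frame's x, y, z axes.
In Python, from rig import sense, snapshot, get_calibration, hand_in gives the robot as it stands.
- The arm moves only by the tool servo_tool, never from a script. Its argument "commands" is text: rows parted by semicolons, each of 5 numbers parted by spaces: the shift along the tool's x, y, z in mm, then the turn about the tool's x in rad, then the closure, from 0 (fully open) to 1 (shut). In form: tx ty tz spin hand; .... A call has 1 to 12 rows; each row is the pose to reach, as a shift and turn from the pose measured when the call began, along the tool's axes at that moment; what a row does not reach only later rows make up. A row lasts 1/12 s, in which the tool goes at most 41.7 mm and 7.16 degrees, less where a joint would pass 70% of its speed; a pose out of reach is approached as far as the arm can. A call with a gripper value outside its range is refused whole. The fingers move at their own pace and stop on an object; "squeeze" is the grip in N (left out, the last holds). Time passes only in rows, so rows that repeat a pose let the fingers close. It gives the time, the measured TCP pose, the force and the opening at its end, in the units of the state.
- sense(): the state, without advancing time (a new reading comes with each control period).
- snapshot(name): name is "side" or "top"; returns (picture, depth): 480x640x3 uint8, blue, green, red; 480x640 float32, m along the optical axis (not along the pixel's ray), 0 where there is no reading.
- get_calibration(name): a dict with "intrinsics" (3x3 intrinsics, pixels), "origin" and "rotation" of the camera in the world. Camera axes: x right, y down, z forward; pixel columns grow to the right and rows downward; lengths in m; the calibration is good to about 2 mm. A picture is of the moment at which its call begins. get_calibration takes no time and is no camera call.
- hand_in(): hands the job in, once; it reports no verdict.
The state is a dict: "t": time; "joint_positions": joint angles; "qd": joint speeds; "tau": joint torques, N m; "tool_pos": TCP position; "tool_rot": TCP orientation; "wrist_force": force on the tool from outside, world axes, zero at the start; "torque": the same for the moment, N m; "finger_gap": opening from 0.0 (shut) to 1.0 (fully open).
Only numpy, scipy, OpenCV 4.12 (cv2) and the standard library are available. Lean on these libraries where they do the work, as an engineer would, in place of code of your own. Each camera call takes 0.05 s, during which the arm holds its last target. There are 200 camera calls.

## Task

Roll the brass tube along the bench, up the ramp and into the groove of the white V-block by pushing its side with the fingers, then push it lengthwise until its end rests against the blue stop. Do not pick the tube up or press hard on it, leave the other things on the bench where they are, and finish with the tube lying still in the groove and the hand clear.

Things in the scene. Friction and masses are not known exactly. Their poses are not given: they have to be found in the camera images.
- tube: brass tube 32 mm in diameter, 130 mm long, about 0.35 kg, lying on its side on the bench; red line along it, dark bore at the ends (acts as a solid bar), polished and slippery. Origin at its centre, 16 mm above the bench. x = its length; y and z turn as it rolls. Starts on the ramp's side of the block, within 5 degrees of parallel to the groove. Stops soon when let go on the bench, rolls back when let go on the ramp.
- vblock: white V-block fixed to the bench. Origin on the bench under the bottom of the groove, mid-length. x along the groove towards the blue stop, y the way the tube rolls in (ramp to high back flank), z up. 110 mm long (x -55 to 55). The 90-degree V goes from a lip at y -12, height 15 mm, down to height 3 mm at y 0, then up to 33 mm at y 30; behind it a flat rail 18 mm wide, 33 mm high.
- ramp_foot (a point): middle of the foot of the block's ramp, at bench level, y = -85 mm of the block. The ramp, as long as the block, rises to 15 mm height at y = -14 mm (12 degrees), then a 2 mm flat lip before the groove. Axes as the block's.
- stop_face (a point): point on the stop face that the tube's end is to touch, 25.6 mm up, the height of the seated tube's axis. The blue plate closes the groove's +x end: 8 mm thick, 46 mm high, y -18 to 48 mm of the block. The tube starts 10 to 30 mm short of it along x. Seated, its centre is at x -10, y 0 of the block, its free end 20 mm past the block's open end. Axes as the block's.
- tape: roll of cream masking tape lying flat, 100 mm across, 24 mm high; a bystander. Origin at the centre of its underside
- driver: screwdriver lying on the bench; a bystander. Origin mid-way along it on the bench side
- gear: steel gear wheel lying flat, 78 mm across, hub up, 22 mm high; a bystander. Origin at the centre of its underside
- inkbox: small purple carton, 60 x 40 x 30 mm; a bystander. Origin at the centre of its underside
- glue: standing yellow glue bottle with red cap, 44 mm across, 70 mm high; a bystander. Origin at the centre of its underside
- pulley: orange plastic pulley lying flat, 52 mm across, 20 mm high; a bystander. Origin at the centre of its underside
- collar: aluminium collar standing on end, 48 mm across, 30 mm high; a bystander. Origin at the centre of its underside
There are look-alikes about, which are no part of the job. Several things have the shape of the tube; the one meant has the colours described above.

How it is judged:
By the outcome, as a careful person would: the job done as asked, in the order asked, and still so for the second after the job is handed in, with the robot touching nothing.
It also fails if it takes over 56 s, if anything falls off the work surface, if the arm or the gripper's body presses on something with over 40 N, if the wrist force passes 120 N, or if a joint passes its speed limit or range.

## Working session

There is one attempt and no reset: what is moved stays moved. The work goes in short steps, Python scripts to look and compute and a tool call to move; the robot and the scene stay as the last step left them, time stands still between calls to the robot, and variables do not carry over. Pictures are saved under pics/ and viewed, about 8 in all and at most 12, crops included, and the job is handed in when it is done.

Besides the shell and the picture viewer there is one more tool, called after ">>>" by a JSON object that holds its "method" and its "body", one argument or row to a line. servo_tool: Moves the arm, as the interface text tells. Its arguments: {"type":"object","properties":{"commands":{"type":"string"},"squeeze":{"type":"number"}},"required":["commands"]}

```bash
mkdir -p pics; cat > h.py <<'E'
import numpy as np, cv2
from rig import sense, snapshot, get_calibration, hand_in
def cal(n):
    c=get_calibration(n); return np.array(c['intrinsics']),np.array(c['origin']),np.array(c['rotation'])
def ray(n,uv,z):
    K,o,R=cal(n); uv=np.atleast_2d(np.float64(uv))
    d=(R@np.linalg.inv(K)@np.c_[uv,np.ones(len(uv))].T).T
    return o+d*((z-o[2])/d[:,2])[:,None]
def cloud(n,dep):
    K,o,R=cal(n); v,u=np.mgrid[:480,:640]
    p=np.stack([u,v,np.ones_like(u)],-1)@np.linalg.inv(K).T*dep[...,None]
    return p@R.T+o
def proj(n,P):
    K,o,R=cal(n); q=(np.atleast_2d(P)-o)@R@K.T; return q[:,:2]/q[:,2:]
E
python3 - <<'E'
from h import *
for n in ('top','side'):
    im,d=snapshot(n); cv2.imwrite(f'pics/{n}0.png',im); np.savez(f'{n}0.npz',im=im,d=d)
    K,o,R=cal(n); print(n,K[0,0],o,R.round(2).tolist())
s=sense(); print(s['t'],s['tool_pos'],np.round(s['tool_rot'],3).tolist(),s['finger_gap'])
E
```

```text
top 521.9240166205377 [ 0.352072   -0.01199569  1.14371227] [[0.02, -0.98, 0.22], [-1.0, -0.02, 0.01], [-0.0, -0.22, -0.98]]
side 476.2816759770481 [0.5469837  0.69315901 0.85466799] [[-1.0, -0.05, 0.05], [-0.07, 0.75, -0.66], [-0.01, -0.66, -0.75]]
0.1 [0.15304942 0.65705485 0.24969793] [[-0.0, -0.974, 0.227], [-0.001, 0.227, 0.974], [-1.0, -0.0, -0.001]] 1.0020488390639237
```

View pics/top0.png

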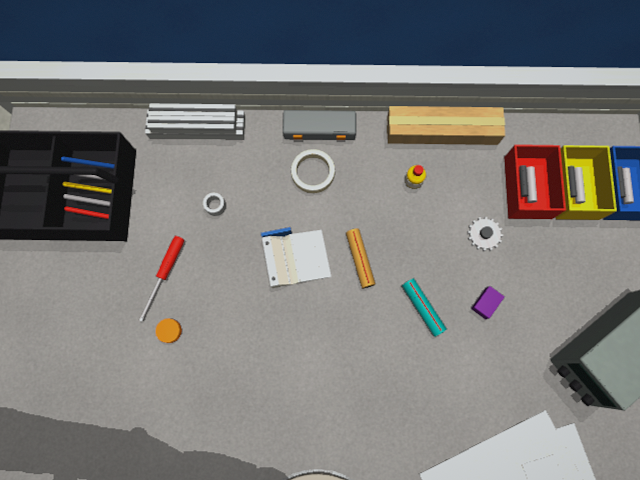

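View pics/side0.png

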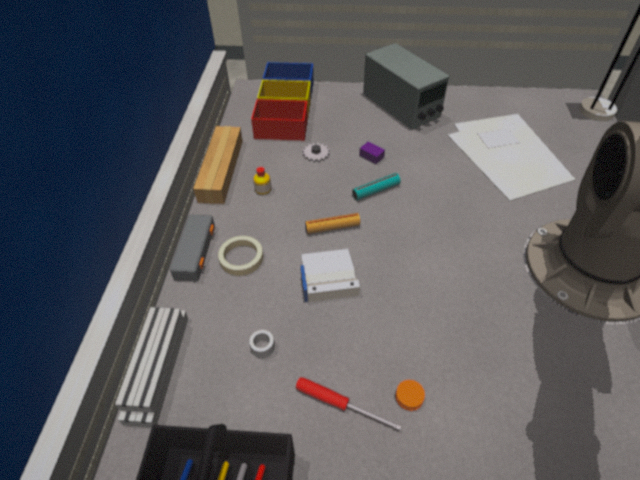

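Top view: the V-block is at about (296,258), with the blue stop at (276,232). Tube-shaped candidates are the brass/orange one at (360,258), the teal one at (424,307), and grey ones in the bins at (528,184), (576,184) and (627,184). The brass one fits by colour, and it lies on the ramp side parallel to the groove. I'll confirm that in a crop while I measure.

```bash
python3 - <<'E'
from h import *
f=np.load('top0.npz'); im,d=f['im'],f['d']
hsv=cv2.cvtColor(im,cv2.COLOR_BGR2HSV)
cv2.imwrite('pics/crop1.png',cv2.resize(im[215:345,250:455],None,fx=3.8,fy=3.8,interpolation=cv2.INTER_CUBIC))
P=cloud('top',d)
def roi(m,u0,u1,v0,v1):
    k=np.zeros_like(m); k[v0:v1,u0:u1]=m[v0:v1,u0:u1]; return k
tube=roi(cv2.inRange(hsv,(5,100,60),(28,255,255)),335,385,220,295)
r=cv2.minAreaRect(cv2.findNonZero(tube)); b=cv2.boxPoints(r); print('tube',r); print(ray('top',b,0.016).round(4))
q=P[tube>0]; print('tube top z',np.percentile(q[:,2],[5,50,95]).round(4), q.mean(0).round(4))
blue=roi(cv2.inRange(hsv,(100,120,60),(125,255,255)),255,300,220,245)
r=cv2.minAreaRect(cv2.findNonZero(blue)); print('stop',r); print(ray('top',cv2.boxPoints(r),0.046).round(4)); 
wh=roi(cv2.inRange(hsv,(0,0,190),(180,60,255)),255,335,225,292)
r=cv2.minAreaRect(cv2.findNonZero(wh)); print('white',r); bp=cv2.boxPoints(r); print(ray('top',bp,0.0).round(4)); print(ray('top',bp,0.033).round(4))
# block cloud by height
m=(wh>0); q=P[m]; print(np.percentile(q[:,2],[2,25,50,75,98]).round(4))
K,o,R=cal('top')
E
```

```text
tube ((359.7583923339844, 257.3691711425781), (59.37744140625, 13.989448547363281), 73.44293212890625)
[[ 0.6446 -0.0523  0.016 ]
 [ 0.6543 -0.0821  0.016 ]
 [ 0.5265 -0.1192  0.016 ]
 [ 0.5173 -0.09    0.016 ]]
tube top z [0.0201 0.0283 0.0327] [ 0.5808 -0.0853  0.0331]
stop ((275.7500305175781, 232.75), (6.0796003341674805, 29.809654235839844), 78.69007110595703)
[[0.63   0.1312 0.046 ]
 [0.6441 0.0681 0.046 ]
 [0.6308 0.0651 0.046 ]
 [0.6168 0.128  0.046 ]]
white ((296.0480041503906, 256.7640075683594), (50.5351448059082, 60.642173767089844), 79.69515228271484)
[[ 6.309e-01  1.341e-01  0.000e+00]
 [ 6.583e-01 -1.000e-04  0.000e+00]
 [ 5.445e-01 -2.210e-02  0.000e+00]
 [ 5.182e-01  1.094e-01  0.000e+00]]
[[ 6.229e-01  1.299e-01  3.300e-02]
 [ 6.495e-01 -4.000e-04  3.300e-02]
 [ 5.390e-01 -2.180e-02  3.300e-02]
 [ 5.134e-01  1.059e-01  3.300e-02]]
[-0.0019  0.0046  0.0099  0.017   0.0342]
```

View pics/crop1.png

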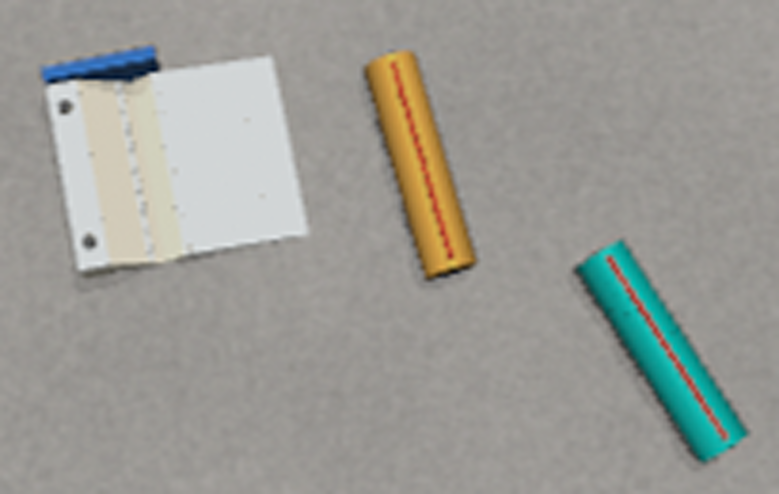

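The crop confirms the target: the brass tube with the red line at (360,258) is the one meant, and the teal one is a look-alike. The ramp faces world −y and the stop is at about +x. I'll cross the tube with the open jaws set along the groove, so the two fingers push it square. First I swing over, clear of everything, and turn.

>>> {"method": "servo_tool", "body": {
  "commands": "0 -35 -18 0.09 0; 0 -70 -36 0.19 0; 0 -105 -54 0.28 0; 0 -140 -72 0.38 0; 0 -175 -90 0.47 0; 0 -210 -108 0.57 0; 0 -245 -126 0.66 0; 0 -280 -144 0.76 0; 0 -315 -162 0.85 0; 0 -350 -180 0.95 0; 0 -385 -200 1.04 0; 0 -409 -213 1.13 0"
}}

```text
t: 1.1
tool_pos: [0.5055, 0.3534, 0.25]
tool_rot: [[0.0, -0.203, 0.979], [-0.002, 0.979, 0.203], [-1.0, -0.002, 0.0]]
wrist_force: [0.5, -0.2, 0.6]
finger_gap: 1.001
```

```bash
python3 - <<'E'
from h import *
f=np.load('top0.npz'); im,d=f['im'],f['d']
hsv=cv2.cvtColor(im,cv2.COLOR_BGR2HSV); g=cv2.cvtColor(im,cv2.COLOR_BGR2GRAY)
m=np.zeros(g.shape,np.uint8); m[225:292,255:335]=cv2.inRange(hsv,(0,0,190),(180,70,255))[225:292,255:335]
c=max(cv2.findContours(m,0,2)[0],key=cv2.contourArea)
a=cv2.approxPolyDP(c,3,True)[:,0]; print('white poly',a.tolist())
for p in a: print(p, ray('top',p,0)[0].round(4), ray('top',p,.033)[0].round(4))
m[:]=0; m[220:245,255:300]=cv2.inRange(hsv,(100,120,120),(125,255,255))[220:245,255:300]
c=max(cv2.findContours(m,0,2)[0],key=cv2.contourArea); r=cv2.minAreaRect(c); print('blue bright',r,ray('top',cv2.boxPoints(r),.046).round(4).tolist())
# cross-check with side: tube centroid & end points, blue
f=np.load('side0.npz'); im=f['im']; hsv=cv2.cvtColor(im,cv2.COLOR_BGR2HSV)
m[:]=0; m[205:240,295:370]=cv2.inRange(hsv,(5,100,60),(28,255,255))[205:240,295:370]
r=cv2.minAreaRect(cv2.findNonZero(m)); print('side tube',r,ray('side',cv2.boxPoints(r),.016).round(4).tolist(),ray('side',r[0],.016).round(4))
m[:]=0; m[240:305,290:365]=cv2.inRange(hsv,(0,0,150),(180,70,255))[240:305,290:365]
c=max(cv2.findContours(m,0,2)[0],key=cv2.contourArea); a=cv2.approxPolyDP(c,3,True)[:,0]
for p in a: print(p, ray('side',p,0)[0].round(4), ray('side',p,.033)[0].round(4))
E
```

```text
white poly [[320, 230], [290, 234], [284, 240], [269, 236], [262, 239], [271, 285], [330, 276]]
[320 230] [0.65   0.0028 0.    ] [0.6414 0.0024 0.033 ]
[290 234] [0.6397 0.0705 0.    ] [0.6314 0.0681 0.033 ]
[284 240] [0.6255 0.0836 0.    ] [0.6176 0.0808 0.033 ]
[269 236] [0.6343 0.1177 0.    ] [0.6261 0.114  0.033 ]
[262 239] [0.6271 0.1333 0.    ] [0.6191 0.1291 0.033 ]
[271 285] [0.5228 0.109  0.    ] [0.5179 0.1055 0.033 ]
[330 276] [ 0.545  -0.0212  0.    ] [ 0.5394 -0.0209  0.033 ]
blue bright ((275.4808044433594, 231.4038543701172), (3.3339743614196777, 29.809654235839844), 78.69007110595703) [[0.63, 0.1312, 0.046], [0.6441, 0.0681, 0.046], [0.6368, 0.0665, 0.046], [0.6227, 0.1295, 0.046]]
side tube ((332.67510986328125, 222.57968139648438), (12.61894416809082, 54.397518157958984), 80.78897094726562) [[0.6499, -0.0896, 0.016], [0.5211, -0.1268, 0.016], [0.5155, -0.0855, 0.016], [0.6414, -0.0497, 0.016]] [[ 0.5824 -0.0875  0.016 ]]
[348 248] [ 0.5429 -0.0235  0.    ] [0.5431 0.0041 0.033 ]
[301 254] [0.6509 0.0013 0.    ] [0.6469 0.028  0.033 ]
[308 292] [0.6253 0.1061 0.    ] [0.6223 0.1287 0.033 ]
[359 286] [0.5154 0.0832 0.    ] [0.5166 0.1068 0.033 ]
```

The two views agree. The block origin is at about (0.579, 0.072) with its x axis at 12.6°. The tube is at about (0.584, −0.087), which is (−30, −156) mm in the block frame: 20 mm short of the stop and skewed about 4°. Next I go behind the tube.

>>> {"method": "servo_tool", "body": {
  "commands": "0 -41 -1 0 0; 0 -82 -2 0 0; 0 -123 -3 0 0; 0 -164 -4 0 0; 0 -205 -5 0 0; 0 -246 -6 0 0; 0 -287 -7 0 0; 0 -328 -8 0 0; 0 -369 -9 -0.005 0; 0 -410 -10 -0.01 0; 0 -451 -11 -0.016 0; 0 -492 -12 -0.016 0"
}}

```text
t: 2.1
tool_pos: [0.5936, -0.1327, 0.2509]
tool_rot: [[0.0, -0.22, 0.976], [-0.002, 0.976, 0.22], [-1.0, -0.002, -0.0]]
wrist_force: [1.0, 0.6, -0.9]
finger_gap: 1.001
```

>>> {"method": "servo_tool", "body": {
  "commands": "40 0 0 0 0; 80 0 0 0 0; 120 0 0 0 0; 160 0 0 0 0; 180 0 0 0 0; 190 0 0 0 0; 190 0 0 0 0"
}}

```text
t: 2.68
tool_pos: [0.5926, -0.1329, 0.0589]
tool_rot: [[-0.003, -0.22, 0.976], [-0.002, 0.976, 0.22], [-1.0, -0.001, -0.003]]
wrist_force: [-0.7, 0.1, 1.1]
finger_gap: 0.998
```

```bash
cat >> h.py <<'E'
O=np.array([.579,.0718,0]); A=np.radians(12.6); B=np.array([[np.cos(A),-np.sin(A),0],[np.sin(A),np.cos(A),0],[0,0,1]])
def blk(p): return ((np.atleast_2d(p)-O)@B*1000).round(1)
def show(k,n='side'):
    im,d=snapshot(n); c=proj(n,O+B@np.array([-.02,-.07,0]))[0].astype(int); y=max(c[1]-85,0); x=max(c[0]-110,0)
    cv2.imwrite(f'pics/{k}.png',cv2.resize(im[y:y+160,x:x+213],None,fx=3.75,fy=3.75,interpolation=cv2.INTER_CUBIC)); print('crop origin',x,y); return im,d
def st():
    s=sense(); print(s['t'],np.round(s['tool_pos'],4),'blk',blk(s['tool_pos']),'ang',np.degrees(np.arctan2(s['tool_rot'][1][2],s['tool_rot'][0][2])).round(2),s['finger_gap'],np.round(s['wrist_force'],1))
E
python3 - <<'E'
from h import *
st(); im,d=show('s1'); np.savez('s1.npz',im=im,d=d)
im,d=snapshot('top'); np.savez('t1.npz',im=im,d=d)
E
```

```text
2.6833 [ 0.5926 -0.1329  0.0589] blk [[ -31.4 -202.7   58.9]] ang 12.69 0.9982282152070953 [-0.7  0.1  1.1]
crop origin 223 169
```

View pics/s1.png

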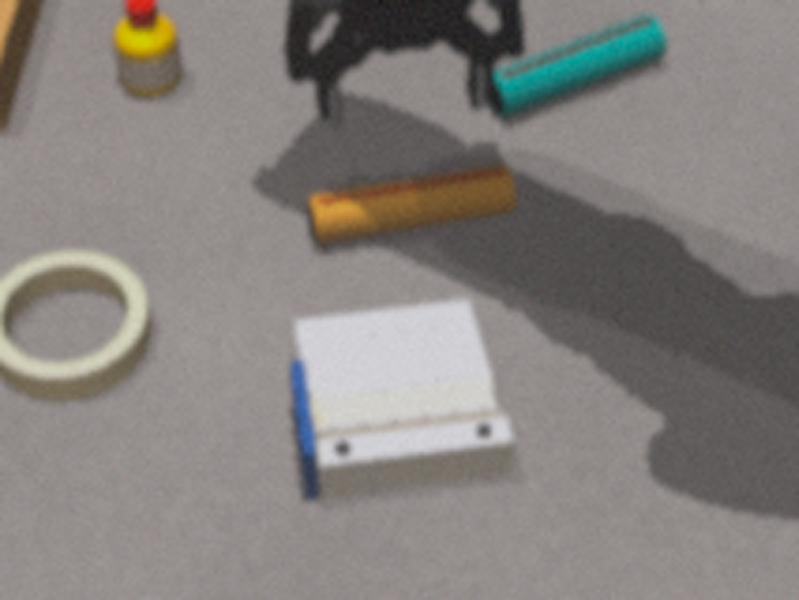

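The side crop shows the open fingertips behind the brass tube at crop (328,115) and (477,100). The teal tube is just beside the right finger, and the ramp lies ahead. I'll work out the tip height from this.

```bash
python3 - <<'E'
from h import *
for u,v in [(328,115),(477,100)]:
    px=(223+u/3.75,169+v/3.75)
    for z in (.03,.04,.05,.06): print(z,blk(ray('side',px,z)))
f=np.load('s1.npz'); P=cloud('side',f['d']); q=(P-O)@B*1000
for u,v in [(328,110),(477,95)]:
    x,y=int(223+u/3.75),int(169+v/3.75); print(q[y-2:y+4,x-1:x+2].round(0).tolist())
# teal tube nearest points from initial top
f=np.load('top0.npz'); hsv=cv2.cvtColor(f['im'],cv2.COLOR_BGR2HSV); m=cv2.inRange(hsv,(80,100,60),(97,255,255)); m[:, :390]=0;m[:, 460:]=0
r=cv2.minAreaRect(cv2.findNonZero(m)); print('teal',blk(ray('top',cv2.boxPoints(r),.016)).tolist())
E
```

```text
0.03 [[  12.3 -228.5   30. ]]
0.04 [[  13.5 -218.3   40. ]]
0.05 [[  14.6 -208.1   50. ]]
0.06 [[  15.7 -197.9   60. ]]
0.03 [[ -87.4 -226.9   30. ]]
0.04 [[ -85.  -216.7   40. ]]
0.05 [[ -82.7 -206.5   50. ]]
0.06 [[ -80.4 -196.3   60. ]]
[[[19.0, -194.0, 76.0], [17.0, -196.0, 74.0], [15.0, -190.0, 79.0]], [[19.0, -195.0, 72.0], [17.0, -192.0, 75.0], [15.0, -194.0, 73.0]], [[19.0, -195.0, 69.0], [17.0, -195.0, 68.0], [15.0, -192.0, 71.0]], [[19.0, -195.0, 65.0], [17.0, -192.0, 68.0], [15.0, -193.0, 67.0]], [[20.0, -193.0, 65.0], [17.0, -196.0, 61.0], [15.0, -191.0, 66.0]], [[13.0, -255.0, 0.0], [11.0, -252.0, 2.0], [15.0, -191.0, 62.0]]]
[[[-76.0, -192.0, 77.0], [-79.0, -192.0, 76.0], [-81.0, -193.0, 75.0]], [[-76.0, -193.0, 72.0], [-78.0, -190.0, 75.0], [-81.0, -192.0, 72.0]], [[-76.0, -192.0, 70.0], [-79.0, -194.0, 68.0], [-81.0, -192.0, 70.0]], [[-76.0, -192.0, 67.0], [-79.0, -194.0, 65.0], [-81.0, -189.0, 69.0]], [[-76.0, -191.0, 64.0], [-79.0, -193.0, 62.0], [-82.0, -194.0, 60.0]], [[-77.0, -193.0, 59.0], [-79.0, -193.0, 59.0], [-81.0, -190.0, 61.0]]]
teal [[-106.9, -229.5, 16.0], [-95.6, -259.0, 16.0], [-219.1, -302.6, 16.0], [-229.8, -273.6, 16.0]]
```

At full opening the tips sit within about 6 mm of the TCP, with the front face 10 mm ahead. I'll lower to TCP z≈11 mm and roll the tube forward.

>>> {"method": "servo_tool", "body": {
  "commands": "20 0 0 0 0; 38 0 0 0 0; 46 0 0 0 0; 48 0 0 0 0; 48 0 0 0 0"
}}

```text
t: 3.2
tool_pos: [0.5948, -0.1335, 0.0148]
tool_rot: [[0.002, -0.219, 0.976], [-0.002, 0.976, 0.219], [-1.0, -0.002, 0.001]]
wrist_force: [-0.5, 0.0, -0.7]
finger_gap: 1.004
```

>>> {"method": "servo_tool", "body": {
  "commands": "0 4 0 0 0; 0 8 0 0 0; 0 12 0 0 0; 0 16 0 0 0; 0 20 0 0 0; 0 24 0 0 0; 0 28 0 0 0; 0 32 0 0 0; 0 36 0 0 0; 0 40 0 0 0; 0 44 0 0 0; 0 48 0 0 0"
}}

```text
t: 4.2
tool_pos: [0.5841, -0.0863, 0.0146]
tool_rot: [[0.002, -0.219, 0.976], [-0.002, 0.976, 0.219], [-1.0, -0.002, 0.001]]
wrist_force: [0.3, -0.6, 0.2]
finger_gap: 0.999
```

```bash
cat >> h.py <<'E'
def tube(n):
    # brass pixels near the block; axis ends cast to z
    im,d=snapshot(n); hsv=cv2.cvtColor(im,cv2.COLOR_BGR2HSV); m=cv2.inRange(hsv,(8,120,50),(28,255,255))
    P=cloud(n,d); q=(P-O)@B*1000; ok=(m>0)&(abs(q[...,0])<130)&(q[...,1]>-200)&(q[...,1]<40)&(q[...,2]>3)&(q[...,2]<60)
    p=q[ok]; top=p[p[:,2]>np.percentile(p[:,2],60)]; k=np.polyfit(top[:,0],top[:,1],1)
    print(n,'N',len(p),'x',np.percentile(p[:,0],[.5,99.5]).round(1),'y(-30)',np.polyval(k,-30).round(1),'skew',np.degrees(np.arctan(k[0])).round(1),'top z',np.percentile(p[:,2],95).round(1)); return im
E
python3 - <<'E'
from h import *
st(); tube('side'); tube('top')
E
```

```text
4.2 [ 0.5841 -0.0863  0.0146] blk [[ -29.5 -155.4   14.6]] ang 12.68 0.9992482117933221 [ 0.3 -0.6  0.2]
side N 623 x [-94.4  32.9] y(-30) -123.3 skew 2.7 top z 32.9Traceback (most recent call last):
  File "<stdin>", line 2, in <module>
  File "h.py", line 26, in tube
    p=q[ok]; top=p[p[:,2]>np.percentile(p[:,2],60)]; k=np.polyfit(top[:,0],top[:,1],1)
                          ~~~~~~~~~~~~~^^^^^^^^^^^
    return _quantile_unchecked(
        a, q, axis, out, overwrite_input, method, keepdims, weights)
    return _ureduce(a,
                    func=_quantile_ureduce_func,
    ...<5 lines>...
                    overwrite_input=overwrite_input,
                    method=method)
    r = func(a, **kwargs)
    result = _quantile(arr,
                       quantiles=q,
    ...<2 lines>...
                       out=out,
                       weights=wgt)
    slices_having_nans = np.isnan(arr[-1, ...])
                                  ~~~^^^^^^^^^
IndexError: index -1 is out of bounds for axis 0 with size 0
```

It is rolling and straightening with almost no force. I continue to the foot of the ramp.

>>> {"method": "servo_tool", "body": {
  "commands": "1 4 0 0 0; 2 8 0 0 0; 2 12 0 0 0; 2 16 0 0 0; 2 20 0 0 0; 2 24 0 0 0; 2 28 0 0 0; 2 32 0 0 0; 2 36 0 0 0; 2 40 0 0 0; 2 44 0 0 0; 2 48 0 0 0"
}}

```text
t: 5.3
tool_pos: [0.5736, -0.0389, 0.0126]
tool_rot: [[0.002, -0.22, 0.975], [-0.002, 0.975, 0.22], [-1.0, -0.002, 0.002]]
wrist_force: [0.3, -2.9, 1.3]
finger_gap: 0.993
```

```bash
python3 - <<'E'
from h import *
st(); tube('side'); show('s2')
E
```

```text
5.3 [ 0.5736 -0.0389  0.0126] blk [[ -29.4 -106.9   12.6]] ang 12.71 0.9933361602043138 [ 0.3 -2.9  1.3]
side N 650 x [-96.   30.6] y(-30) -77.4 skew 0.1 top z 33.6
crop origin 223 169
```

View pics/s2.png

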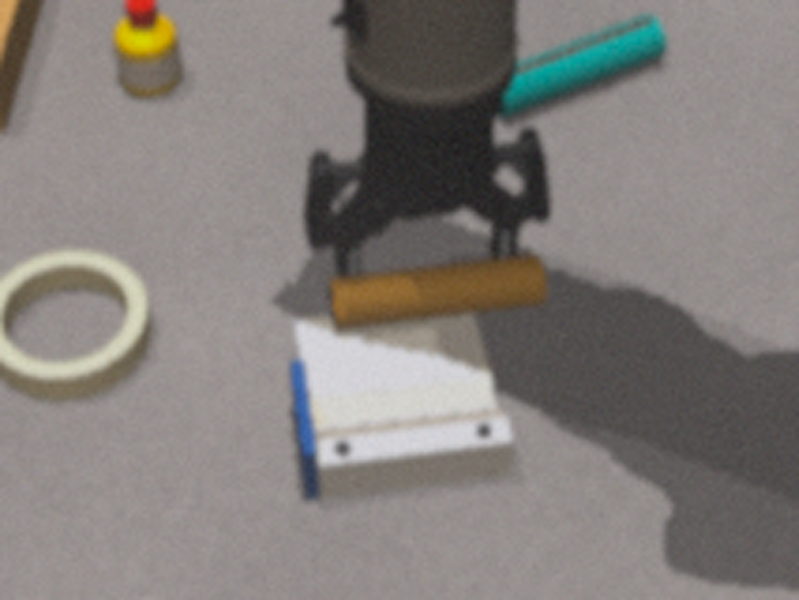

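The tube is square at the ramp foot, resting against both fingers at crop (345,270) and (505,255). Now I push it up the ramp, lifting the fingers with the slope.

>>> {"method": "servo_tool", "body": {
  "commands": "0 4 0 0 0; -0.5 8 0 0 0; -1 12 0 0 0; -2 16 0 0 0; -3 20 0 0 0; -3.5 24 0 0 0; -4.5 28 0 0 0; -5 32 0 0 0; -6 36 0 0 0; -7 40 0 0 0; -8 44 0 0 0; -9 48 0 0 0"
}}

```text
t: 6.4
tool_pos: [0.5627, 0.009, 0.0215]
tool_rot: [[0.001, -0.221, 0.975], [-0.001, 0.975, 0.221], [-1.0, -0.002, 0.001]]
wrist_force: [1.1, -3.4, 2.4]
finger_gap: 0.999
```

```bash
python3 - <<'E'
from h import *
st(); tube('side')
E
```

```text
6.4 [0.5627 0.009  0.0215] blk [[-29.6 -57.7  21.5]] ang 12.76 0.9986913423087066 [ 1.1 -3.4  2.4]
side N 699 x [-96.4  29.9] y(-30) -28.3 skew 0.1 top z 44.2
```

>>> {"method": "servo_tool", "body": {
  "commands": "-1 3 0 0 0; -1.5 6 0 0 0; -2 9 0 0 0; -3 12 0 0 0; -3.5 15 0 0 0; -4 17 0 0 0; -4 19 0 0 0; -4 21 0 0 0; -4 23 0 0 0; -4 25 0 0 0; -4.5 27 0 0 0; -4.5 27 0 0 0"
}}

```text
t: 7.45
tool_pos: [0.5566, 0.0369, 0.026]
tool_rot: [[0.001, -0.222, 0.975], [-0.001, 0.975, 0.222], [-1.0, -0.001, 0.001]]
wrist_force: [-0.5, -0.1, 0.4]
finger_gap: 0.999
```

```bash
python3 - <<'E'
from h import *
st(); tube('side'); show('s3')
E
```

```text
7.45 [0.5566 0.0369 0.026 ] blk [[-29.5 -29.2  26. ]] ang 12.84 0.9992874491615684 [-0.5 -0.1  0.4]
side N 734 x [-95.9  30.6] y(-30) 3.4 skew -0.4 top z 42.5
crop origin 223 169
```

View pics/s3.png

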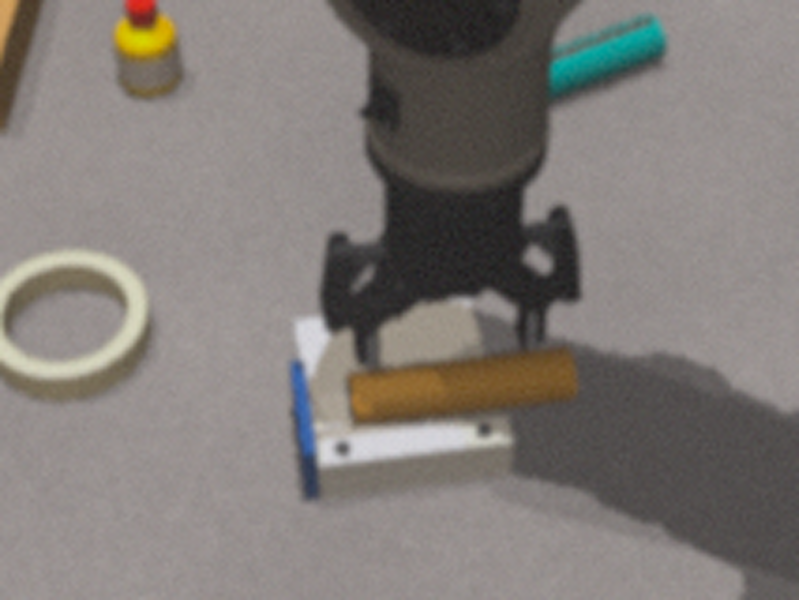

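The tube is seated: its top is at about 42 mm, its skew is about 0, and the wrist force is zero. Its end is still short of the stop. I back off, raise, close the hand and move beyond the free end.

>>> {"method": "servo_tool", "body": {
  "commands": "0 -6 0 0 0; 0 -14 0 0 0; -20 -20 0 0 0; -50 -20 0 0 0; -65 -15 -15 0 1; -65 -5 -40 0 1; -65 5 -65 0 1; -65 15 -90 0 1; -65 25 -105 0 1; -65 29 -109 0 1; -65 29 -109 0 1; -65 29 -109 0 1"
}}

```text
t: 8.55
tool_pos: [0.4449, 0.0403, 0.0912]
tool_rot: [[0.003, -0.222, 0.975], [-0.001, 0.975, 0.222], [-1.0, -0.001, 0.002]]
wrist_force: [0.2, -0.6, 0.1]
finger_gap: -0.002
```

```bash
python3 - <<'E'
from h import *
st(); tube('side'); tube('side')
im,d=show('s4','side'); P=cloud('side',d); q=(P-O)@B*1000; s=sense(); t=blk(s['tool_pos'])[0]
k=(abs(q[...,0]-t[0])<30)&(abs(q[...,1]-t[1])<25)&(q[...,2]>25)&(q[...,2]<t[2]+15); p=q[k]
print(len(p), np.percentile(p,[1,50,99],axis=0).round(1).tolist())
E
```

```text
8.55 [0.4449 0.0403 0.0912] blk [[-137.8   -1.4   91.2]] ang 12.82 -0.001821927047153554 [ 0.2 -0.6  0.1]
side N 733 x [-95.9  30.5] y(-30) 3.2 skew -0.7 top z 42.3
side N 733 x [-96.6  30.6] y(-30) 3.1 skew 0.2 top z 42.3
crop origin 223 169
118 [[-152.1, -7.2, 75.7], [-135.6, 7.7, 91.3], [-125.1, 10.7, 104.9]]
```

View pics/s4.png

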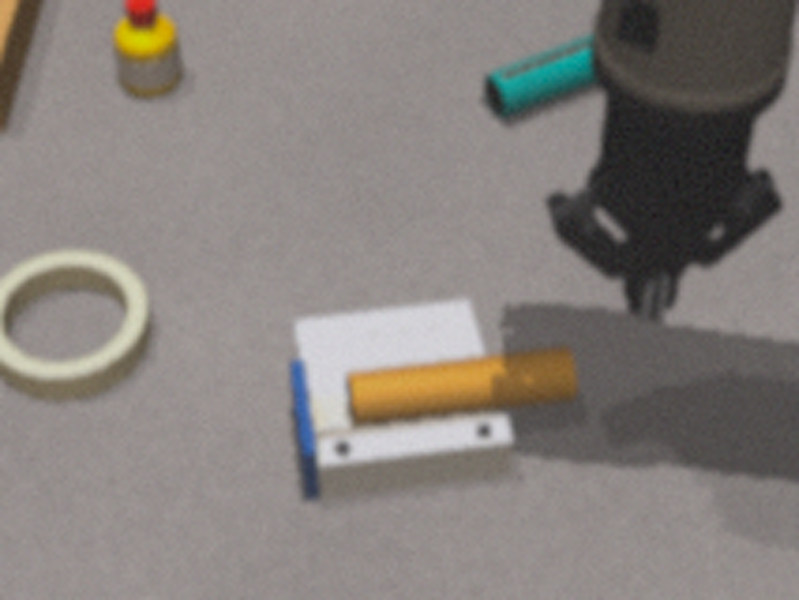

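The side view shows the tube lying in the groove, with its free end at crop (575,370) and the closed fingertips beyond it at (652,315). I descend and begin the lengthwise push.

>>> {"method": "servo_tool", "body": {
  "commands": "25 1 0 0 1; 48 1 0 0 1; 57 1 0 0 1; 58 1 0 0 1; 58 1 4 0 1; 58 1 8 0 1; 58 1 12 0 1; 58 1 16 0 1; 58 1 20 0 1; 58 1 24 0 1; 58 1 28 0 1; 58 1 32 0 1"
}}

```text
t: 9.7
tool_pos: [0.4759, 0.0481, 0.033]
tool_rot: [[0.001, -0.221, 0.975], [-0.001, 0.975, 0.221], [-1.0, -0.001, 0.001]]
wrist_force: [-4.1, -1.4, 1.8]
finger_gap: -0.002
```

```bash
python3 - <<'E'
from h import *
st(); tube('side')
E
```

```text
9.7 [0.4759 0.0481 0.033 ] blk [[-105.8   -0.6   33. ]] ang 12.79 -0.0021265693100837287 [-4.1 -1.4  1.8]
side N 730 x [-92.2  35.1] y(-30) 3.2 skew -0.5 top z 42.3
```

Sliding takes about 4 N, and about 16 mm remain. I continue slowly.

>>> {"method": "servo_tool", "body": {
  "commands": "0 0 2 0 1; 0 0 4 0 1; 0 0 6 0 1; 0 0 8 0 1; 0 0 9 0 1; 0 0 10 0 1; 0 0 11 0 1; 0 0 12 0 1; 0 0 12 0 1"
}}

```text
t: 10.5
tool_pos: [0.4887, 0.051, 0.033]
tool_rot: [[0.002, -0.221, 0.975], [-0.001, 0.975, 0.221], [-1.0, -0.002, 0.002]]
wrist_force: [-1.2, -0.9, 0.2]
finger_gap: 0.001
```

```bash
python3 - <<'E'
from h import *
st(); tube('side')
E
```

```text
10.5 [0.4887 0.051  0.033 ] blk [[-92.7  -0.6  33. ]] ang 12.79 0.0010499575548725579 [-1.2 -0.9  0.2]
side N 732 x [-80.2  48.3] y(-30) 3.7 skew -0.7 top z 42.4
```

Now small steps, watching for a rise in force.

>>> {"method": "servo_tool", "body": {
  "commands": "0 0 0.6 0 1; 0 0 1.2 0 1; 0 0 1.8 0 1; 0 0 2.4 0 1; 0 0 3 0 1"
}}

```text
t: 10.97
tool_pos: [0.4916, 0.0517, 0.033]
tool_rot: [[0.002, -0.221, 0.975], [-0.001, 0.975, 0.221], [-1.0, -0.002, 0.002]]
wrist_force: [-2.7, -0.2, 0.3]
finger_gap: 0.001
```

>>> {"method": "servo_tool", "body": {
  "commands": "0 0 0.5 0 1; 0 0 1 0 1; 0 0 1.5 0 1"
}}

```text
t: 11.22
tool_pos: [0.4931, 0.052, 0.033]
tool_rot: [[0.002, -0.221, 0.975], [-0.001, 0.975, 0.221], [-1.0, -0.002, 0.002]]
wrist_force: [-3.1, -1.7, 0.8]
finger_gap: -0.003
```

>>> {"method": "servo_tool", "body": {
  "commands": "0 0 0.5 0 1; 0 0 1 0 1"
}}

```text
t: 11.38
tool_pos: [0.4941, 0.0522, 0.033]
tool_rot: [[0.002, -0.221, 0.975], [-0.001, 0.975, 0.221], [-1.0, -0.002, 0.002]]
wrist_force: [-1.3, -1.4, 0.3]
finger_gap: -0.001
```

>>> {"method": "servo_tool", "body": {
  "commands": "0 0 0.5 0 1; 0 0 1 0 1"
}}

```text
t: 11.55
tool_pos: [0.4951, 0.0524, 0.033]
tool_rot: [[0.002, -0.221, 0.975], [-0.001, 0.975, 0.221], [-1.0, -0.002, 0.002]]
wrist_force: [-3.1, -0.7, 0.4]
finger_gap: -0.002
```

```bash
python3 - <<'E'
from h import *
st(); tube('side')
E
```

```text
11.55 [0.4951 0.0524 0.033 ] blk [[-86.1  -0.6  33. ]] ang 12.79 -0.001884514371383871 [-3.1 -0.7  0.4]
side N 720 x [-73.   52.8] y(-30) 3.4 skew -0.6 top z 42.3
```

>>> {"method": "servo_tool", "body": {
  "commands": "0 0 0.4 0 1; 0 0 0.8 0 1"
}}

```text
t: 11.77
tool_pos: [0.4953, 0.0525, 0.0329]
tool_rot: [[0.001, -0.221, 0.975], [-0.001, 0.975, 0.221], [-1.0, -0.001, 0.0]]
wrist_force: [-8.0, -2.1, 5.3]
finger_gap: 0.001
```

>>> {"method": "servo_tool", "body": {
  "commands": "0 0 0.4 0 1; 0 0 0.8 0 1"
}}

```text
t: 11.93
tool_pos: [0.4952, 0.0525, 0.0328]
tool_rot: [[-0.001, -0.221, 0.975], [-0.001, 0.975, 0.221], [-1.0, -0.001, -0.001]]
wrist_force: [-8.8, -1.2, 5.7]
finger_gap: 0.0
```

The force has risen to about 9 N and the tool no longer advances, so the tube end is on the stop. I withdraw straight back, then up and away.

>>> {"method": "servo_tool", "body": {
  "commands": "0 0 -1 0 1; 0 0 -3 0 1; 0 0 -8 0 1; 0 0 -18 0 1; -20 0 -25 0 1; -55 0 -28 0 1; -95 0 -28 0 1; -130 0 -28 0 1; -150 -30 -28 0 1; -150 -70 -20 0 1; -150 -110 -10 0 1; -150 -110 -10 0 1"
}}

```text
t: 12.93
tool_pos: [0.5116, -0.0635, 0.1841]
tool_rot: [[0.003, -0.215, 0.977], [-0.003, 0.977, 0.215], [-1.0, -0.003, 0.002]]
wrist_force: [-1.0, -0.1, -0.5]
finger_gap: 0.002
```

```bash
python3 - <<'E'
from h import *
st(); tube('side'); im,d=show('s5','side')
im,d=snapshot('top'); cv2.imwrite('pics/top5.png',im)
f=np.load('top0.npz'); df=cv2.absdiff(im,f['im']).max(2)
E
```

```text
12.9333 [ 0.5116 -0.0635  0.1841] blk [[ -95.3 -117.3  184.1]] ang 12.42 0.0016578454821181174 [-1.  -0.1 -0.5]
side N 723 x [-71.8  52.7] y(-30) 3.2 skew -0.5 top z 42.3
crop origin 223 169
```

View pics/s5.png

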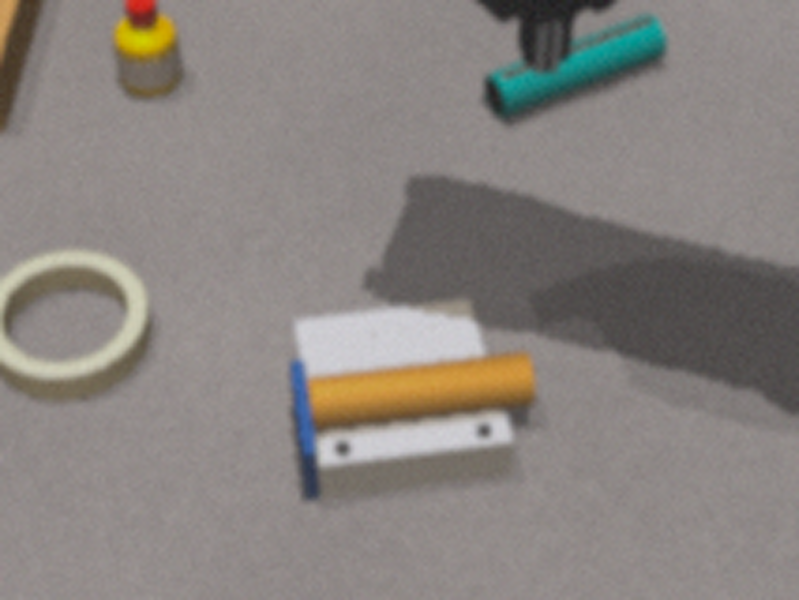

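View pics/top5.png

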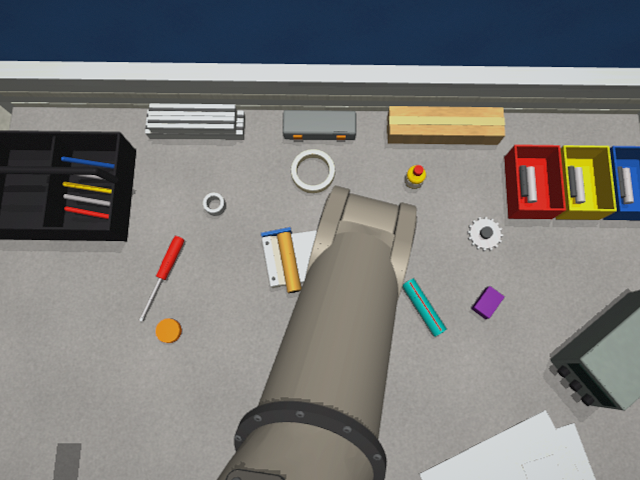

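The side view shows the tube in the groove with its end flush on the blue stop at crop (312,395) and its free end at (533,375). In the top view all the bystanders are where they started, and the hand is well clear.

```bash
python3 -c "
from h import *
tube('side'); print(hand_in())"
```

```text
side N 730 x [-71.6  52.8] y(-30) 2.9 skew -0.2 top z 42.4
the job is handed in; nothing more can be done
None
```

The brass tube is lying in the V-block groove with its end against the blue stop, and the job is handed in at about 13 s of the 56 s allowed.

I rolled it along the bench and up the ramp into the groove with the two open fingers, which also squared it to the groove. I then slid it lengthwise with the closed fingertips until it stopped moving, at a contact force of about 9–11 N (sliding took about 3–4 N).

**Last checks:**
- **Seating:** the tube top measured 42.4 mm high (41.6 mm expected when seated), with skew under 1°, and it had not moved between the last two readings.
- **Stop contact:** the tube's end looked flush with the stop in the side view. The depth reading put the two ends at x −72 and +53 mm of the block, against −75 and +55 expected. The depth reads the tube about 5 mm short throughout, so I take contact from the force and the picture.
- **Surroundings:** all the bystanders looked unmoved in the top view, and the hand was clear.

No check failed.

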